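Load the finishing caddy, tallest at the back

ROBOT

A 7-joint arm with a two-finger parallel gripper is mounted at the origin on the work surface. World frame = base frame: x ahead of the robot, y to its left, z up, the work surface at z = 0. Lengths are in m, angles in rad, forces in N, time in s.
With the tool pointing down it reaches from about 0.4 to 0.85 m from the base axis. Payload 10.4 kg.
Tool frame: the origin (TCP) lies on the centre line of the jaws, within the pads' length; the fingertips stand r.tip_extent ahead of it and the grasp point (between the pads) lies 3 mm ahead of it (r.tip_extent is the distance from the TCP to the fingertips, in m); z points along the fingers, y is the direction in which the jaws open and shut (so a half turn about z gives the same grasp; the last joint's range is limited). The gripper opens to 87 mm and grips with 3 to 60 N. Pads are 19 mm wide; open, the fingers measure 117 mm over their backs; the gripper's body (75 mm by 190 mm) begins 51 mm behind the grasp point.
Start: joints at [1.11, 0.332, -0.065, 1.46, 0.022, 1.35, -0.088], TCP at [0.265, -0.566, 0.245] pointing down, gripper open.
Joint ranges: [-2.6, 2.6], [-0.5, 2.12], [-1.47, 1.34], [0.16, 2.42], [-1.27, 4.41], [0.06, 2.06], [-2.6, 2.6]. Speed limits (rad/s): [2.22, 2.22, 2.79, 2.79, 3.14, 3.14, 3.14].

INTERFACE

Orientations are given as a unit quaternion [x, y, z, w].
In Python, from bench import r gives the robot as it stands. The module is installed in compiled form; this text tells all that it offers.
- The arm moves only by the shell command python3 -m jog 'ROWS' [FORCE]. ROWS is JSON, a list of rows, each a list of 5 numbers: the shift along the tool's x, y, z in cm, then the turn about the tool's z in rad, then the closure, from 0 (fully open) to 1 (shut). A call has exactly 10 rows; each row shifts and turns the pose as measured when the row begins, along the tool's axes as they then stand; what a row does not reach is not made up. A row lasts 1/10 s, in which the tool goes at most 50 mm and 8.59 degrees, less where a joint would pass 70% of its speed; a pose out of reach is approached as far as the arm can. A call with a gripper value outside its range is refused whole. The fingers move at their own pace and stop on an object; FORCE is the grip in N (left out, the last holds). Time passes only in rows, so rows that do not move let the fingers close, or fill a call up. It gives the time, the measured TCP pose, the force and the opening at its end, in the units of the state.
- r.read_state(): the state, without advancing time (a new reading comes with each control period).
- r.camera(name): name is "side" or "top" or "wrist"; returns a dict with "pixels" (384x512x3 uint8, red, green, blue), "fx", "fy", "cx", "cy" (pixels), "camera_from_world" (4x4, takes a point from world to camera coordinates). Camera axes: x right, y up, looking along -z (the intrinsics and any distortion apply to the point x, -y, -z); pixel columns grow to the right and rows downward; lengths in m; the calibration is good to about 2 mm. A picture is of the moment at which its call begins. There is no depth.
- r.close_job(): hands the job in, once; it reports no verdict.
The state is a dict: "time": time; "joint_positions": joint angles; "joint_vel": joint speeds; "joint_torque": joint torques, N m; "ee_pos": TCP position; "eef_rot": TCP orientation; "ft_force": force on the tool from outside, world axes, zero at the start; "torque": the same for the moment, N m; "width": finger opening in m.
Only numpy, scipy, OpenCV 4.12 (cv2) and the standard library are available. Lean on these libraries where they do the work, as an engineer would, in place of code of your own. Each camera call takes 0.05 s, during which the arm holds its last target. There are 200 camera calls.

TASK

Move the four finishing supplies from the purple plastic tray into the plywood caddy, one to each bay in order of height: the tallest in the bay against the caddy's high back board, then each next shorter one in front of it, down to the low tin in the bay at the other end. Load them one at a time in that order, tallest first, keep them upright, set each down on the bay's floor rather than dropping it, and leave the thread cone, tape roll and hammer where they are.

Things in the scene. Friction and masses are not known exactly. Their poses are not given: they have to be found in the camera images.
- tall_bottle_center (a point): Tallest supply: slim white bottle with a paper label and black screw cap. 145 mm high over all; straight round body 38 mm in diameter up to 118 mm, then a shoulder and a cap 26 mm in diameter. About 0.22 kg. Stands upright in one of the tray's bays; the point is on its axis half-way up (72.5 mm above its underside). Best gripped from above on the straight body, 85 to 112 mm above its underside.
- oil_bottle_center (a point): Second in height: plain white bottle with a short pointed black nozzle, no label. 120 mm high over all; straight round body 42 mm in diameter up to 98 mm, then shoulder and nozzle. About 0.20 kg. Upright in one of the tray's bays; the point is on its axis half-way up (60 mm above its underside). Best gripped from above on the straight body, 70 to 92 mm above its underside.
- glue_jar_center (a point): Third in height: grey jar with a paper label and a wide flat black lid. 95 mm high; body 44 mm in diameter up to 78 mm, lid 46 mm in diameter and 17 mm high. About 0.26 kg. Upright in one of the tray's bays; the point is on its axis half-way up (47.5 mm above its underside). Best gripped from above just below the lid, 50 to 65 mm above its underside.
- wax_tin_center (a point): Shortest supply: bare aluminium round tin with a dark line round it and a dark disc on its top. 70 mm high, 46 mm in diameter, straight-sided. About 0.18 kg. Upright in one of the tray's bays; the point is on its axis half-way up (35 mm above its underside). Best gripped from above 42 to 52 mm above its underside, so that the fingertips stay above the tray's walls.
- tray: Source: purple plastic tray, the supplies start in it in any order. Fixed; 286 mm long (own x), 76 wide (own y); floor 6 mm thick, walls and dividers 6 mm thick, 20 mm high above the bench; four 64 mm square bays, centres at own x = +105, +35, -35, -105 mm, y = 0. Origin: centre of the underside. Own x points roughly away from the robot. Grip across the row (jaws along own y) to clear neighbours.
- caddy: Target: empty plywood caddy with a back board 55 mm high at its far end. Fixed; 286 mm long (own x), 76 wide (own y); floor 6 mm thick, walls and dividers 6 mm thick, 20 mm high above the bench; four 64 mm square bays, centres at own x = +105, +35, -35, -105 mm, y = 0. Origin: centre of the underside. Own x points to the back board, roughly away from the robot: bay +105 is the one against it.
- thread_cone_center (a point): Bystander, leave alone: loose cone of black thread, 58 mm across its foot and 85 mm high, standing between the two racks; the point is half-way up its axis.
- tape_roll: Bystander, leave alone: loose cardboard-coloured ring of tape, 80 mm in diameter, 56 mm hole, 24 mm high, lying flat between the two racks; origin at the centre of its underside.
- hammer: Bystander, leave alone: loose hammer lying on the bench beyond the racks, handle along its own x; origin under it.

How it is judged:
On the way, in this order (a step that is already met when the one before it is completed fails the run):
1. the tall bottle stands released in bay 1 from the back board (x of tall_bottle_center in the frame of caddy between 0.089 and 0.121 m and y of tall_bottle_center in the frame of caddy between -0.016 and 0.016 m and z of tall_bottle_center in the frame of caddy between 0.0725 and 0.0845 m and angle between tall_bottle_center's own z axis and vertical below 0.12 rad and contact force between the fingers and tall_bottle below 0.5 N and linear speed of tall_bottle below 0.03 m/s), for 0.2 s.
2. the oil bottle stands released in bay 2 from the back board (x of oil_bottle_center in the frame of caddy between 0.019 and 0.051 m and y of oil_bottle_center in the frame of caddy between -0.016 and 0.016 m and z of oil_bottle_center in the frame of caddy between 0.06 and 0.072 m and angle between oil_bottle_center's own z axis and vertical below 0.12 rad and contact force between the fingers and oil_bottle below 0.5 N and linear speed of oil_bottle below 0.03 m/s), for 0.2 s.
3. the glue jar stands released in bay 3 from the back board (x of glue_jar_center in the frame of caddy between -0.051 and -0.019 m and y of glue_jar_center in the frame of caddy between -0.016 and 0.016 m and z of glue_jar_center in the frame of caddy between 0.0475 and 0.0595 m and angle between glue_jar_center's own z axis and vertical below 0.12 rad and contact force between the fingers and glue_jar below 0.5 N and linear speed of glue_jar below 0.03 m/s), for 0.2 s.
4. the wax tin stands released in bay 4 from the back board (x of wax_tin_center in the frame of caddy between -0.121 and -0.089 m and y of wax_tin_center in the frame of caddy between -0.016 and 0.016 m and z of wax_tin_center in the frame of caddy between 0.035 and 0.047 m and angle between wax_tin_center's own z axis and vertical below 0.12 rad and contact force between the fingers and wax_tin below 0.5 N and linear speed of wax_tin below 0.03 m/s), for 0.2 s.
At the end, for the whole second after the job is handed in: Each supply stands upright (within 0.12 rad) on the floor of its own bay (height within 6 mm, centre within 16 mm of the bay's centre each way), tall bottle, oil bottle, glue jar, wax tin from the back board forwards, released and at rest (all of step 1 and all of step 2 and all of step 3 and all of step 4); the robot touches nothing.
It fails at once if a supply is tipped (over 0.6 rad) (angle between any of tall_bottle_center, oil_bottle_center, glue_jar_center, wax_tin_center's own z axis and vertical above 0.6 rad).
It fails at once if a supply is dropped or slammed into the caddy (over 80 N) (contact force between any of tall_bottle, oil_bottle, glue_jar, wax_tin and caddy above 80 N).
It fails at once if the thread cone, tape roll or hammer is pushed over 20 mm (distance of any of thread_cone_center, tape_roll, hammer from where it was at the start of the episode above 0.02 m).
It also fails if it takes over 112 s, if anything falls off the work surface, if the arm or the gripper's body presses on something with over 40 N, if the wrist force passes 120 N, or if a joint passes its speed limit or range.

## Working session

There is one attempt and no reset: what is moved stays moved. The work goes in short steps, Python scripts to look and compute and a shell command to move; the robot and the scene stay as the last step left them, time stands still between calls to the robot, and variables do not carry over. Pictures are saved under pics/ and viewed, about 12 in all and at most 16, crops included, and the job is handed in when it is done.

```bash
mkdir -p pics; ls
python3 - <<'E'
from bench import r
import cv2,numpy as np
s=r.read_state();print({k:np.round(v,3).tolist() for k,v in s.items()},r.tip_extent)
for n in("top","side"):
    c=r.camera(n);cv2.imwrite(f"pics/{n}0.png",c["pixels"][...,::-1]);print(n,c.keys(),c["fx"],c["fy"],c["cx"],c["cy"],np.round(c["camera_from_world"],3).tolist(),c.get("distortion"))
E
```

```text
pics
{'time': 0.0, 'joint_positions': [1.11, 0.333, -0.065, 1.461, 0.022, 1.35, -0.089], 'joint_vel': [0.001, 0.001, 0.001, -0.001, -0.0, -0.001, -0.001], 'joint_torque': [-0.001, -62.324, 0.025, -38.989, -0.061, 0.04, 0.0], 'ee_pos': [0.265, -0.566, 0.244], 'eef_rot': [0.976, 0.217, -0.0, -0.001], 'ft_force': [-1.102, 0.305, 0.238], 'torque': [-0.051, 0.015, 0.027], 'width': 0.087} 0.022
top dict_keys(['pixels', 'fx', 'fy', 'cx', 'cy', 'camera_from_world']) 455.27563617598634 455.27563617598634 251.63350341047686 191.18242704023746 [[0.027, -1.0, 0.001, -0.017], [0.99, 0.027, 0.139, -0.602], [-0.139, -0.003, 0.99, -0.945], [0.0, 0.0, 0.0, 1.0]] None
side dict_keys(['pixels', 'fx', 'fy', 'cx', 'cy', 'camera_from_world']) 453.89070650722067 453.89070650722067 260.64857112154147 197.4454782694443 [[-0.947, -0.322, -0.001, 0.564], [0.194, -0.573, 0.796, -0.183], [-0.257, 0.754, 0.605, -0.886], [0.0, 0.0, 0.0, 1.0]] None
```

View pics/top0.png

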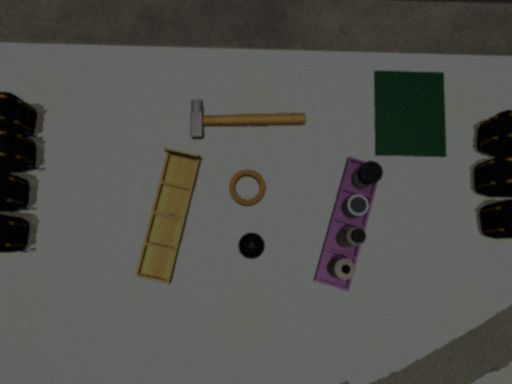

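View pics/side0.png

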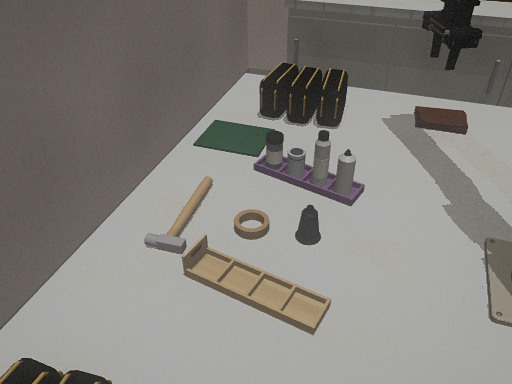

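The top view shows the caddy at left, about (170,215), with its back board at the upper end. The tray is at right and holds, from far to near: jar (368,173), tin (357,205), tall bottle (353,236), oil bottle (343,268). The cone is at (251,245), the tape at (247,187) and the hammer above them.

```bash
cat > h.py <<'E'
from bench import r
import cv2,numpy as np
from scipy.spatial.transform import Rotation as R
def cast(c,uv,z):
    uv=np.atleast_2d(np.asarray(uv,float));T=np.linalg.inv(c["camera_from_world"])
    d=np.c_[(uv[:,0]-c["cx"])/c["fx"],-(uv[:,1]-c["cy"])/c["fy"],-np.ones(len(uv))]@T[:3,:3].T
    o=T[:3,3];return (o+d*((z-o[2])/d[:,2])[:,None])[:,:2]
def proj(c,P):
    P=np.atleast_2d(P);q=P@c["camera_from_world"][:3,:3].T+c["camera_from_world"][:3,3]
    return np.c_[c["cx"]-c["fx"]*q[:,0]/q[:,2],c["cy"]+c["fy"]*q[:,1]/q[:,2]]
def delta(x,y,z,yaw=None):
    """remaining move in tool axes cm and turn about tool z so tool y axis lies along world angle yaw"""
    s=r.read_state();M=R.from_quat(s["eef_rot"]).as_matrix()
    d=M.T@(np.array([x,y,z])-s["ee_pos"])*100
    t=0
    if yaw is not None:
        ty=M.T@np.array([np.cos(yaw),np.sin(yaw),0]);t=np.arctan2(-ty[0],ty[1]);t=(t+np.pi/2)%np.pi-np.pi/2
    c,sn=np.cos(t),np.sin(t)
    print("t",s["time"],"ee",np.round(s["ee_pos"],4),"tool cm now",np.round(d,2),"turn",round(t,3),"after-turn xy",np.round([c*d[0]+sn*d[1],-sn*d[0]+c*d[1]],2),"toolz",np.round(M[:,2],3),"w",s["width"],"j7",round(s["joint_positions"][6],2))
E
python3 - <<'E'
from h import *
c=r.camera("top");im=c["pixels"];hsv=cv2.cvtColor(im,cv2.COLOR_RGB2HSV);print(r.read_state()["time"])
for n,lo,hi,box in(("caddy",(12,60,60),(35,255,255),(120,135,215,300)),("tray",(130,60,40),(170,255,255),(300,140,400,300))):
    m=cv2.inRange(hsv,lo,hi);k=np.zeros_like(m);k[box[1]:box[3],box[0]:box[2]]=1;m*=k
    cs=np.vstack(cv2.findContours(m,0,2)[0])[:,0];p=cast(c,cs,0.02 if n=="tray" else .02)
    (ctr,sz,a)=cv2.minAreaRect((p*1000).astype(np.float32));print(n,ctr,sz,a,cv2.boundingRect(cs));print(np.round(cv2.boxPoints((ctr,sz,a))).tolist())
o=im[150:300,305:405,::-1];cv2.imwrite("pics/c1.png",np.hstack([cv2.resize(im[140:290,125:215,::-1],None,fx=4,fy=4,interpolation=2),cv2.resize(o,None,fx=4,fy=4,interpolation=2)]))
E
```

```text
0.15
caddy (549.891357421875, 181.61746215820312) (84.39077758789062, 293.7797546386719) 80.361572265625 (135, 147, 65, 137)
[[398.0, 165.0], [688.0, 115.0], [702.0, 199.0], [412.0, 248.0]]
tray (543.2645874023438, -214.12039184570312) (76.28582763671875, 283.4778747558594) 74.87377166748047 (315, 158, 62, 132)
[[396.0, -214.0], [670.0, -288.0], [690.0, -214.0], [416.0, -140.0]]
```

View pics/c1.png

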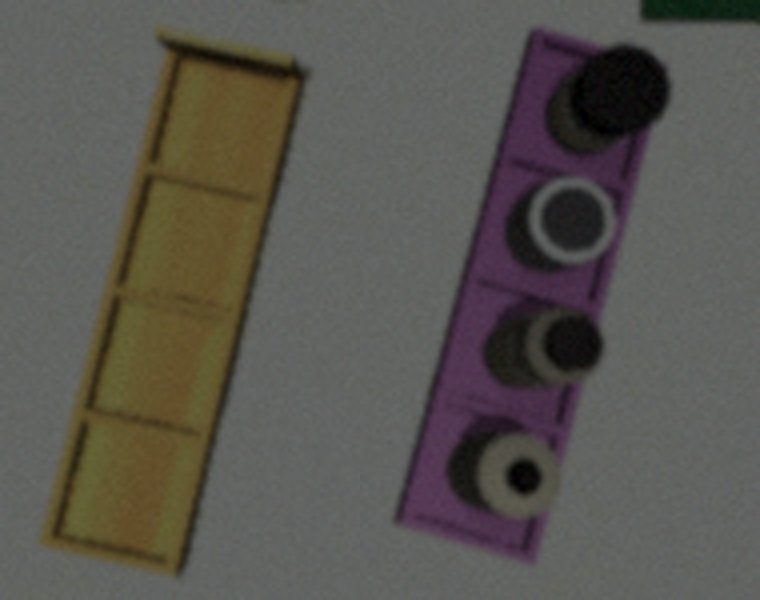

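Run:
```python
from h import *
c=r.camera("top")
for n,u,z in(("jar",(370.5,173),.101),("tin",(357.75,205.5),.076),("tall",(358.25,236),.151),("oil",(346,269.25),.126)):
    p=cast(c,u,z)[0];a=np.radians(-15.1);d=p-[.543,-.214];print(n,np.round(p,4),"in tray",np.round([d@[np.cos(a),np.sin(a)],d@[-np.sin(a),np.cos(a)]],4))
q=lambda u,v:(u/4+125,v/4+140)
A,B,C=cast(c,[q(45,543),q(165,60),q(177,570)],.02);v=B-A;yaw=np.arctan2(v[1],v[0]);v2=C-A;print(A,B,C,"yaw",np.degrees(yaw),np.linalg.norm(v),"near edge",np.linalg.norm(v2),np.degrees(np.arctan2(v2[1],v2[0])))
u=np.array([np.cos(yaw),np.sin(yaw)]);w=np.array([u[1],-u[0]]);print("centre",A+.143*u+.038*w)
M=R.from_quat(r.read_state()["eef_rot"]).as_matrix();print(M.round(3))
w=r.camera("wrist");print(w["fx"],w["cx"],w["cy"]);T=np.linalg.inv(w["camera_from_world"]);print((M.T@(T[:3,3]-r.read_state()["ee_pos"])).round(4),(M.T@T[:3,:3]).round(3))
delta(.533,-.21,.26,np.radians(74.9))
```

```text
jar [ 0.6385 -0.2436] in tray [ 0.0999 -0.0037]
tin [ 0.5737 -0.2229] in tray [ 0.0319 -0.0006]
tall [ 0.5067 -0.2062] in tray [-0.0371 -0.0019]
oil [ 0.4431 -0.1879] in tray [-0.1032 -0.0009]
[0.41438436 0.24338229] [0.68233267 0.19279783] [0.40200913 0.17136319] yaw -10.690728402792134 0.27268128323062035 near edge 0.07307459616163917 -99.75006807992182
centre [0.54785299 0.17951427]
[[ 0.906  0.424 -0.   ]
 [ 0.424 -0.906  0.001]
 [-0.    -0.001 -1.   ]]
294.767967005478 253.8296426280788 194.57176520243786
[ 0.0829  0.     -0.1402] [[ 0.001  0.954  0.3  ]
 [ 1.    -0.001  0.001]
 [ 0.001  0.3   -0.954]]
t 0.25 ee [ 0.2649 -0.5659  0.2442] tool cm now [ 39.37 -20.87  -1.57] turn 0.701 after-turn xy [ 16.61 -41.35] toolz [-0.     0.001 -1.   ] w 0.08719557989676748 j7 -0.09
```

```bash
python3 -m jog '[[0,0,0,0.14,0],[0,0,0,0.14,0],[0,0,0,0.14,0],[0,0,0,0.14,0],[0,0,0,0.14,0],[0,-4,0,0,0],[0,-4,0,0,0],[0,-4,0,0,0],[0,-4,0,0,0],[0,0,0,0,0]]' 20
python3 -c "
from h import *
delta(.5067,-.2062,.245,np.radians(74.9))"
```

```text
time: 1.25
ee_pos: [0.311, -0.4071, 0.2417]
eef_rot: [0.989, -0.147, -0.002, -0.001]
ft_force: [0.9, 1.1, 0.7]
width: 0.0872
t 1.25 ee [ 0.311  -0.4071  0.2417] tool cm now [ 12.9  -24.9   -0.33] turn -0.031 after-turn xy [ 13.66 -24.5 ] toolz [-0.003  0.003 -1.   ] w 0.08721594457095423 j7 -1.04
```

```bash
python3 -m jog '[[1.5,-3,0,-0.03,0],[1.5,-3,0,0,0],[1.5,-3,0,0,0],[1.5,-3,0,0,0],[1.5,-3,0,0,0],[1.5,-3,0,0,0],[1.5,-3,0,0,0],[1.5,-3,0,0,0],[1,0,0,0,0],[0,0,0,0,0]]'
python3 - <<'E'
from h import *
delta(.5067,-.2062,.245,np.radians(74.9))
w=r.camera("wrist");im=w["pixels"][...,::-1].copy()
a=np.radians(-15.1);X=np.array([np.cos(a),np.sin(a)]);Y=np.array([-X[1],X[0]])
o=np.array([.543,-.214])
P=[[*(o+s*.143*X+t*.038*Y),.02] for s,t in((1,1),(1,-1),(-1,-1),(-1,1))]
cv2.polylines(im,[proj(w,P).astype(int)],True,(0,255,0),1)
for x,y,z,rad in((.6385,-.2436,.101,.023),(.5737,-.2229,.076,.023),(.5067,-.2062,.151,.013),(.4431,-.1879,.104,.021)):
    t=np.linspace(0,6.28,40);cv2.polylines(im,[proj(w,np.c_[x+rad*np.cos(t),y+rad*np.sin(t),0*t+z]).astype(int)],True,(0,0,255),1)
cv2.imwrite("pics/w1.png",im)
E
```

```text
time: 2.25
ee_pos: [0.5057, -0.2051, 0.2418]
eef_rot: [0.991, -0.133, -0.001, -0.0]
ft_force: [-0.4, -0.6, 0.0]
width: 0.0868
t 2.25 ee [ 0.5057 -0.2051  0.2418] tool cm now [ 0.13  0.08 -0.32] turn -0.004 after-turn xy [0.13 0.08] toolz [-0.002  0.001 -1.   ] w 0.08678783538899447 j7 -1.58
```

View pics/w1.png

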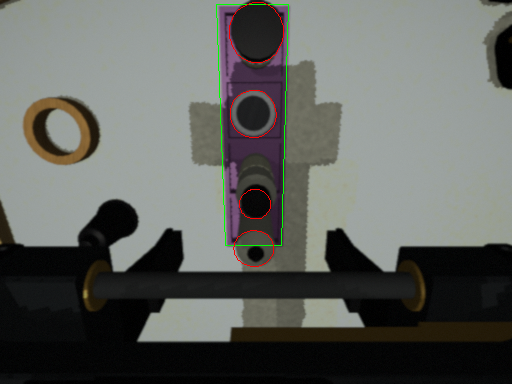

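The wrist view shows the cap at (255,203), the tin at (253,113) and the jar at (257,33). All lie on the projected circles, and the tray outline fits. I'll descend on the tall bottle.

```bash
python3 -m jog '[[0.1,0.1,2,0,0],[0,0,2,0,0],[0,0,2,0,0],[0,0,2,0,0],[0,0,2,0,0],[0,0,2,0,0],[0,0,1.3,0,0],[0,0,0,0,0],[0,0,0,0,0],[0,0,0,0,0]]'
python3 -c "
from h import *
delta(.5067,-.2062,.109,np.radians(74.9))"
```

```text
time: 3.3
ee_pos: [0.4986, -0.2183, 0.1064]
eef_rot: [0.99, -0.142, -0.001, 0.002]
ft_force: [0.1, -0.3, -0.1]
width: 0.087
t 3.3 ee [ 0.4986 -0.2183  0.1064] tool cm now [ 0.44 -1.39 -0.27] turn -0.021 after-turn xy [ 0.47 -1.38] toolz [-0.002 -0.004 -1.   ] w 0.08702064012649438 j7 -1.61
```

```bash
python3 -m jog '[[0.2,-0.7,-0.3,-0.02,0],[0.2,-0.7,0,0,0],[0,0,0,0,0],[0,0,0,0,0],[0,0,0,0,0],[0,0,0,0,0],[0,0,0,0,0],[0,0,0,0,0],[0,0,0,0,0],[0,0,0,0,0]]'
python3 -c "
from h import *
delta(.5067,-.2062,.109,np.radians(74.9))"
```

```text
time: 4.3
ee_pos: [0.5084, -0.205, 0.1122]
eef_rot: [0.991, -0.131, 0.001, 0.002]
ft_force: [-0.9, 0.2, 0.3]
width: 0.0869
t 4.3 ee [ 0.5084 -0.205   0.1122] tool cm now [-0.13  0.15  0.32] turn 0.002 after-turn xy [-0.13  0.16] toolz [ 0.002 -0.005 -1.   ] w 0.08688317650559665 j7 -1.61
```

```bash
python3 -m jog '[[-0.1,0.1,0.2,0,0],[0,0,0,0,0.3],[0,0,0,0,0.5],[0,0,0,0,1],[0,0,0,0,1],[0,0,0,0,1],[0,0,0,0,1],[0,0,0,0,1],[0,0,0,0,1],[0,0,0,0,1]]' 20
python3 -c "
from h import *
delta(.5067,-.2062,.109,np.radians(74.9))"
```

```text
time: 5.3
ee_pos: [0.5069, -0.2059, 0.11]
eef_rot: [0.991, -0.131, 0.001, 0.003]
ft_force: [-0.9, -0.1, -0.3]
width: 0.0378
t 5.3 ee [ 0.5069 -0.2059  0.11  ] tool cm now [-0.02  0.03  0.1 ] turn 0.001 after-turn xy [-0.02  0.03] toolz [ 0.001 -0.005 -1.   ] w 0.0377536116407281 j7 -1.61
```

```bash
python3 -m jog '[[0,0,-2,0,1],[0,0,-2,0,1],[0,0,-2,0,1],[0,0,-2,0,1],[0,0,-2,0,1],[0,0,-2,0,1],[0,0,-1,0,1],[0,0,0,0,1],[0,0,0,0,1],[0,0,0,0,1]]'
python3 -c "
from h import *
delta(.651,.161,.235,np.radians(79.8))"
```

```text
time: 6.3
ee_pos: [0.5042, -0.2041, 0.2399]
eef_rot: [0.991, -0.13, -0.003, 0.001]
ft_force: [-1.0, 0.1, -1.2]
width: 0.0373
t 6.3 ee [ 0.5042 -0.2041  0.2399] tool cm now [  4.74 -39.07   0.33] turn -0.084 after-turn xy [  7.99 -38.53] toolz [-0.007 -0.002 -1.   ] w 0.037290870067850666 j7 -1.58
```

```bash
python3 -m jog '[[0.3,-3,0,-0.08,1],[0.6,-4,0,0,1],[0.6,-4,0,0,1],[0.6,-4,0,0,1],[0.6,-4,0,0,1],[0.6,-4,0,0,1],[0.6,-4,0,0,1],[0.6,-4,0,0,1],[0.5,-3,0,0,1],[0,0,0,0,1]]'
python3 - <<'E'
from h import *
delta(.651,.161,.235,np.radians(79.8))
w=r.camera("wrist");im=w["pixels"][...,::-1].copy()
a=np.radians(-10.2);X=np.array([np.cos(a),np.sin(a)]);Y=np.array([-X[1],X[0]])
o=np.array([.5479,.1795])
P=[[*(o+s*.143*X+t*.038*Y),.02] for s,t in((1,1),(1,-1),(-1,-1),(-1,1))]
cv2.imwrite("pics/w2raw.png",im)
cv2.polylines(im,[proj(w,P).astype(int)],True,(0,255,0),1)
cv2.imwrite("pics/w2.png",im)
E
```

```text
time: 7.3
ee_pos: [0.6162, 0.1305, 0.2252]
eef_rot: [0.996, -0.092, -0.012, 0.001]
ft_force: [-0.9, 0.2, -1.8]
width: 0.0377
t 7.3 ee [0.6162 0.1305 0.2252] tool cm now [ 2.84 -3.64 -1.06] turn -0.007 after-turn xy [ 2.86 -3.62] toolz [-0.023  0.    -1.   ] w 0.037687410521553895 j7 -2.16
```

View pics/w2.png

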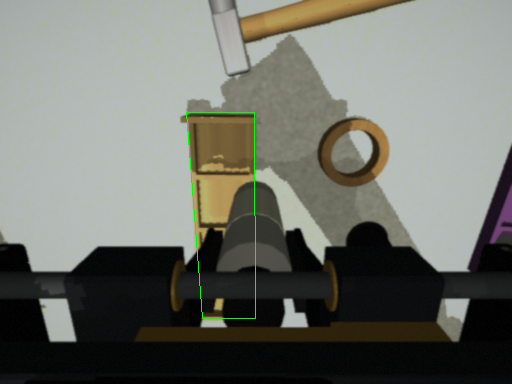

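The caddy outline fits the picture: its near right side is at column 255 and the back board at row 115. I'll move above bay 1.

```bash
python3 -m jog '[[1,-1.2,0,0,1],[1,-1.2,0,0,1],[0.8,-1.2,0,0,1],[0,0,0,0,1],[0,0,0,0,1],[0,0,0,0,1],[0,0,0,0,1],[0,0,0,0,1],[0,0,0,0,1],[0,0,0,0,1]]'
python3 -c "
from h import *
delta(.651,.161,.110,np.radians(79.8))"
```

```text
time: 8.35
ee_pos: [0.6494, 0.1482, 0.2197]
eef_rot: [0.995, -0.098, -0.015, 0.006]
ft_force: [0.3, -0.0, -2.3]
width: 0.0374
t 8.35 ee [0.6494 0.1482 0.2197] tool cm now [ 0.21 -1.45 10.95] turn -0.019 after-turn xy [ 0.24 -1.45] toolz [-0.03  -0.009 -1.   ] w 0.0374355490553547 j7 -2.2
```

```bash
python3 -m jog '[[0.2,-0.7,0,-0.02,1],[0,-0.7,0,0,1],[0,0,1.5,0,1],[0,0,1.5,0,1],[0,0,1.5,0,1],[0,0,1.5,0,1],[0,0,1,0,1],[0,0,0,0,1],[0,0,0,0,1],[0,0,0,0,1]]'
python3 -c "
from h import *
delta(.651,.161,.110,np.radians(79.8))"
```

```text
time: 9.35
ee_pos: [0.6508, 0.1619, 0.1408]
eef_rot: [0.996, -0.087, -0.016, 0.006]
ft_force: [-0.6, 0.9, -2.3]
width: 0.0376
t 9.35 ee [0.6508 0.1619 0.1408] tool cm now [0.14 0.04 3.08] turn 0.004 after-turn xy [0.14 0.04] toolz [-0.034 -0.01  -0.999] w 0.03757014215780967 j7 -2.22
```

```bash
python3 -m jog '[[0.3,0,0.8,0,1],[0,0,0.8,0,1],[0,0,0.6,0,1],[0,0,0.4,0,1],[0,0,0,0,1],[0,0,0,0,1],[0,0,0,0,1],[0,0,0,0,1],[0,0,0,0,1],[0,0,0,0,1]]'
python3 - <<'E'
from h import *
delta(.6535,.162,.110,np.radians(79.8))
c=r.camera("side");cv2.imwrite("pics/s1.png",cv2.resize(c["pixels"][180:340,160:360,::-1],None,fx=3,fy=3))
E
```

```text
time: 10.35
ee_pos: [0.6543, 0.1614, 0.1147]
eef_rot: [0.996, -0.087, -0.015, 0.006]
ft_force: [-0.3, 0.0, -1.9]
width: 0.0369
t 10.35 ee [0.6543 0.1614 0.1147] tool cm now [-0.07 -0.05  0.47] turn 0.003 after-turn xy [-0.07 -0.05] toolz [-0.03  -0.009 -1.   ] w 0.03687665505013517 j7 -2.23
```

View pics/s1.png

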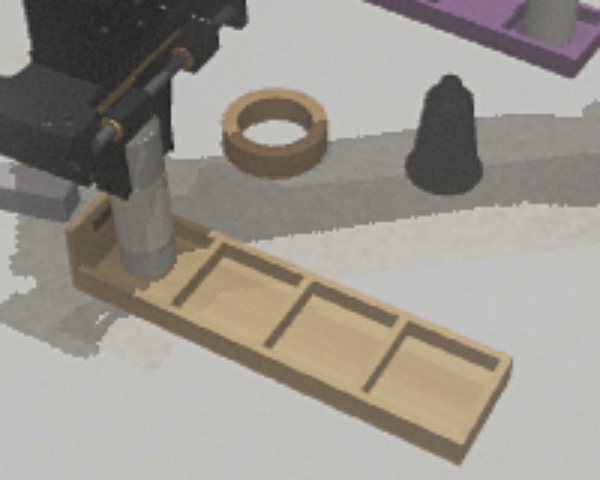

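The bottle is over bay 1 at about (150,250) in the crop, just clear of the floor. I'll lower it the last few mm.

```bash
python3 -m jog '[[0,0,0.2,0,1],[0,0,0.15,0,1],[0,0,0.1,0,1],[0,0,0.1,0,1],[0,0,0,0,1],[0,0,0,0,1],[0,0,0,0,1],[0,0,0,0,1],[0,0,0,0,1],[0,0,0,0,1]]'
```

```text
time: 11.4
ee_pos: [0.6549, 0.1615, 0.1104]
eef_rot: [0.996, -0.087, -0.014, 0.005]
ft_force: [0.3, -0.2, -0.5]
width: 0.0377
```

```bash
python3 -m jog '[[0,0,0.1,0,1],[0,0,0,0,1],[0,0,0,0,0.5],[0,0,0,0,0.4],[0,0,0,0,0.2],[0,0,0,0,0],[0,0,0,0,0],[0,0,0,0,0],[0,0,0,0,0],[0,0,0,0,0]]'
python3 -m jog '[[0,0,-1,0,0],[0,0,-1.5,0,0],[0,0,-2,0,0],[0,0,-2,0,0],[0,0,-2,0,0],[0,0,-2,0,0],[0,0,0,0,0],[0,0,0,0,0],[0,0,0,0,0],[0,0,0,0,0]]'
python3 - <<'E'
from h import *
delta(.4431,-.1879,.23,np.radians(74.9))
c=r.camera("side");cv2.imwrite("pics/s2.png",cv2.resize(c["pixels"][120:340,160:380,::-1],None,fx=2.5,fy=2.5))
E
```

```text
time: 12.4
ee_pos: [0.6553, 0.1617, 0.1102]
eef_rot: [0.996, -0.087, -0.013, 0.005]
ft_force: [-0.1, 1.0, 0.4]
width: 0.0851
time: 13.4
ee_pos: [0.6586, 0.1632, 0.2277]
eef_rot: [0.996, -0.087, -0.011, 0.004]
ft_force: [0.2, -0.3, -0.4]
width: 0.0872
t 13.4 ee [0.6586 0.1632 0.2277] tool cm now [-15.14  38.31   0.46] turn 0.089 after-turn xy [-11.66  39.51] toolz [-0.022 -0.006 -1.   ] w 0.08718469665524597 j7 -2.2
```

View pics/s2.png

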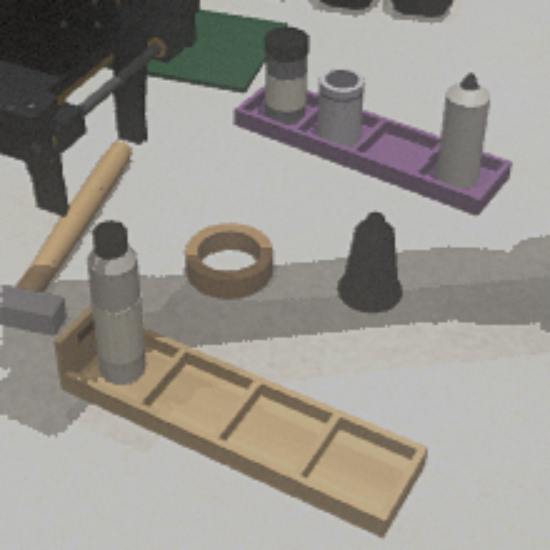

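The tall bottle stands upright in bay 1, with its base near (122,370). Next is the oil bottle.

```bash
python3 -m jog '[[-1.2,3,0,0.09,0],[-1.2,4,0,0,0],[-1.2,4,0,0,0],[-1.2,4,0,0,0],[-1.2,4,0,0,0],[-1.2,4,0,0,0],[-1.2,4,0,0,0],[-1.2,4,0,0,0],[-1.2,4,0,0,0],[0,0,0,0,0]]'
python3 - <<'E'
from h import *
delta(.4431,-.1879,.2,np.radians(74.9))
c=r.camera("top");cv2.imwrite("pics/t1.png",cv2.resize(c["pixels"][140:300,125:405,::-1],None,fx=2.8,fy=2.8))
E
```

```text
time: 14.45
ee_pos: [0.4525, -0.1584, 0.2262]
eef_rot: [0.991, -0.133, -0.017, 0.004]
ft_force: [-0.1, 0.8, -0.6]
width: 0.0872
t 14.45 ee [ 0.4525 -0.1584  0.2262] tool cm now [-0.04  3.06  2.66] turn -0.004 after-turn xy [-0.05  3.06] toolz [-0.034 -0.003 -0.999] w 0.0871749844158407 j7 -1.62
```

View pics/t1.png

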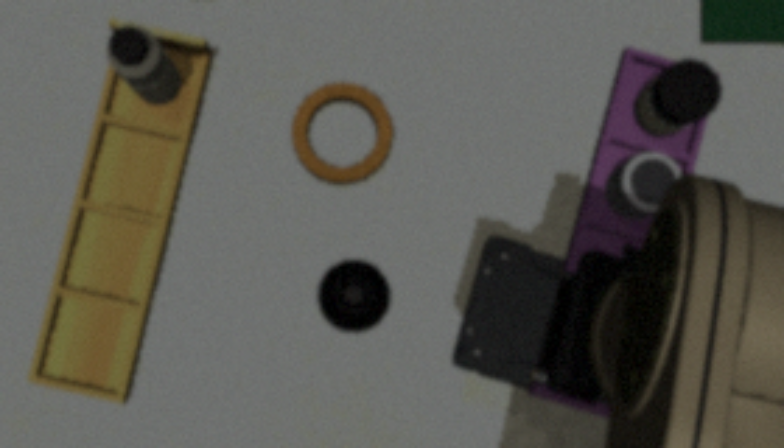

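The cap is at (130,47) in the crop, full-image (171.4,156.8). I'll check its position while moving on.

```bash
python3 -m jog '[[0,1,0.5,0,0],[0,1,0.5,0,0],[0,1,0.5,0,0],[0,0,0.5,0,0],[0,0,0.5,0,0],[0,0,0,0,0],[0,0,0,0,0],[0,0,0,0,0],[0,0,0,0,0],[0,0,0,0,0]]'
python3 - <<'E'
from h import *
delta(.4431,-.1879,.089,np.radians(74.9))
c=r.camera("top");p=cast(c,(171.4,156.8),.151)[0];a=np.radians(-10.2);d=p-[.5479,.1795];print(p,d@[np.cos(a),np.sin(a)],d@[-np.sin(a),np.cos(a)])
w=r.camera("wrist");im=w["pixels"][...,::-1].copy()
t=np.linspace(0,6.28,40)
for rad,z in((.021,.104),(.003,.126)):cv2.polylines(im,[proj(w,np.c_[.4431+rad*np.cos(t),-.1879+rad*np.sin(t),0*t+z]).astype(int)],True,(0,0,255),1)
cv2.imwrite("pics/w3.png",im[:,100:420])
E
```

```text
time: 15.5
ee_pos: [0.4463, -0.183, 0.1979]
eef_rot: [0.992, -0.129, -0.017, 0.002]
ft_force: [-0.5, -0.3, -0.0]
width: 0.0873
t 15.5 ee [ 0.4463 -0.183   0.1979] tool cm now [ 0.19  0.46 10.89] turn 0.006 after-turn xy [0.19 0.46] toolz [-0.035 -0.    -0.999] w 0.08730200015090235 j7 -1.57
[0.65054198 0.1568111 ] 0.105037644054963 -0.004153986180744018
```

View pics/w3.png

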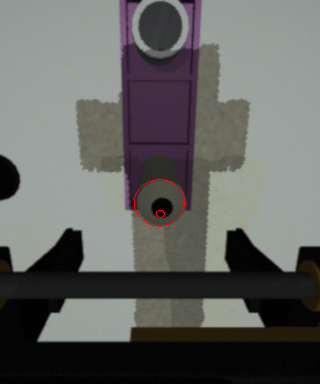

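Tall bottle is at caddy (0.105, -0.004), which is good. The oil bottle's shoulder circle matches the picture at (160,203), so I'll descend.

```bash
python3 -m jog '[[0.2,0.4,1,0,0],[0,0,1.2,0,0],[0,0,1.2,0,0],[0,0,1,0,0],[0,0,0.5,0,0],[0,0,0,0,0],[0,0,0,0,0],[0,0,0,0,0],[0,0,0,0,0],[0,0,0,0,0]]'
python3 -c "
from h import *
delta(.4431,-.1879,.089,np.radians(74.9))"
```

```text
time: 16.6
ee_pos: [0.4451, -0.1878, 0.144]
eef_rot: [0.992, -0.129, -0.018, 0.002]
ft_force: [0.5, -0.6, 0.9]
width: 0.0867
t 16.6 ee [ 0.4451 -0.1878  0.144 ] tool cm now [0.   0.01 5.51] turn 0.005 after-turn xy [0.   0.01] toolz [-0.036  0.    -0.999] w 0.08665253015298809 j7 -1.58
```

```bash
python3 -m jog '[[0,0,1,0,0],[0,0,1.2,0,0],[0,0,1.2,0,0],[0,0,1.2,0,0],[0,0,0.8,0,0],[0,0,0,0,0],[0,0,0,0,0],[0,0,0,0,0],[0,0,0,0,0],[0,0,0,0,0]]'
python3 -c "
from h import *
delta(.4431,-.1879,.089,np.radians(74.9))"
```

```text
time: 17.6
ee_pos: [0.4429, -0.1877, 0.0851]
eef_rot: [0.992, -0.129, -0.018, 0.002]
ft_force: [-0.4, 0.3, -0.1]
width: 0.087
t 17.6 ee [ 0.4429 -0.1877  0.0851] tool cm now [ 0.02  0.02 -0.39] turn 0.005 after-turn xy [0.02 0.02] toolz [-0.036  0.    -0.999] w 0.08696635029302105 j7 -1.6
```

Grip point is 76 mm up the bottle, within range. I'll raise 3 mm and close.

```bash
python3 -m jog '[[0,0,-0.3,0,0],[0,0,0,0,0],[0,0,0,0,0.3],[0,0,0,0,1],[0,0,0,0,1],[0,0,0,0,1],[0,0,0,0,1],[0,0,0,0,1],[0,0,0,0,1],[0,0,0,0,1]]' 20
python3 -m jog '[[0,0,-1.5,0,1],[0,0,-2,0,1],[0,0,-2,0,1],[0,0,-2,0,1],[0,0,-2,0,1],[0,0,-2,0,1],[0,0,-1.5,0,1],[0,0,0,0,1],[0,0,0,0,1],[0,0,0,0,1]]'
python3 -c "
from h import *
delta(.582,.172,.215,np.radians(79.8))"
```

```text
time: 18.6
ee_pos: [0.4434, -0.188, 0.0891]
eef_rot: [0.992, -0.129, -0.017, 0.002]
ft_force: [-0.3, 0.3, 0.4]
width: 0.0413
time: 19.6
ee_pos: [0.4455, -0.1867, 0.2199]
eef_rot: [0.991, -0.128, -0.021, 0.001]
ft_force: [0.1, -0.7, -1.6]
width: 0.0416
t 19.6 ee [ 0.4455 -0.1867  0.2199] tool cm now [ 4.070e+00 -3.817e+01  3.000e-02] turn -0.08 after-turn xy [  7.09 -37.72] toolz [-0.042  0.003 -0.999] w 0.041573732541230084 j7 -1.56
```

```bash
python3 -m jog '[[0.3,-3,0,-0.08,1],[0.7,-4,0,0,1],[0.8,-4,0,0,1],[0.8,-4,0,0,1],[0.8,-4,0,0,1],[0.8,-4,0,0,1],[0.8,-4,0,0,1],[0.8,-4,0,0,1],[0.8,-4,0,0,1],[0,0,0,0,1]]'
python3 -c "
from h import *
delta(.582,.175,.2,np.radians(79.8))"
```

```text
time: 20.6
ee_pos: [0.5736, 0.1558, 0.2025]
eef_rot: [0.995, -0.091, -0.029, 0.0]
ft_force: [-0.6, 0.7, -2.2]
width: 0.0411
t 20.6 ee [0.5736 0.1558 0.2025] tool cm now [ 0.49 -2.04  0.21] turn -0.004 after-turn xy [ 0.5  -2.04] toolz [-0.058  0.005 -0.998] w 0.04114166338900321 j7 -2.22
```

```bash
python3 -m jog '[[0.3,-0.7,0,0,1],[0.2,-0.7,0,0,1],[0,-0.6,0,0,1],[0,0,1,0,1],[0,0,1,0,1],[0,0,1,0,1],[0,0,1,0,1],[0,0,0,0,1],[0,0,0,0,1],[0,0,0,0,1]]'
python3 -c "
from h import *
delta(.583,.175,.089,np.radians(79.8))"
```

```text
time: 21.6
ee_pos: [0.5787, 0.172, 0.1545]
eef_rot: [0.995, -0.093, -0.032, 0.002]
ft_force: [0.6, 0.1, -1.8]
width: 0.0413
t 21.6 ee [0.5787 0.172  0.1545] tool cm now [ 0.78 -0.44  6.51] turn -0.008 after-turn xy [ 0.78 -0.43] toolz [-0.063  0.002 -0.998] w 0.0413252122285034 j7 -2.26
```

```bash
python3 -m jog '[[0.5,-0.2,0,0,1],[0.4,-0.2,0,0,1],[0,0,1,0,1],[0,0,1,0,1],[0,0,1,0,1],[0,0,1,0,1],[0,0,0.5,0,1],[0,0,0,0,1],[0,0,0,0,1],[0,0,0,0,1]]'
python3 - <<'E'
from h import *
delta(.585,.175,.089,np.radians(79.8))
c=r.camera("side");cv2.imwrite("pics/s3.png",cv2.resize(c["pixels"][180:340,160:360,::-1],None,fx=3,fy=3))
E
```

```text
time: 22.6
ee_pos: [0.5861, 0.1747, 0.105]
eef_rot: [0.995, -0.093, -0.032, 0.002]
ft_force: [0.1, 0.5, -1.9]
width: 0.0414
t 22.6 ee [0.5861 0.1747 0.105 ] tool cm now [-0.02 -0.02  1.6 ] turn -0.008 after-turn xy [-0.02 -0.02] toolz [-0.063  0.002 -0.998] w 0.04144392893757405 j7 -2.28
```

View pics/s3.png

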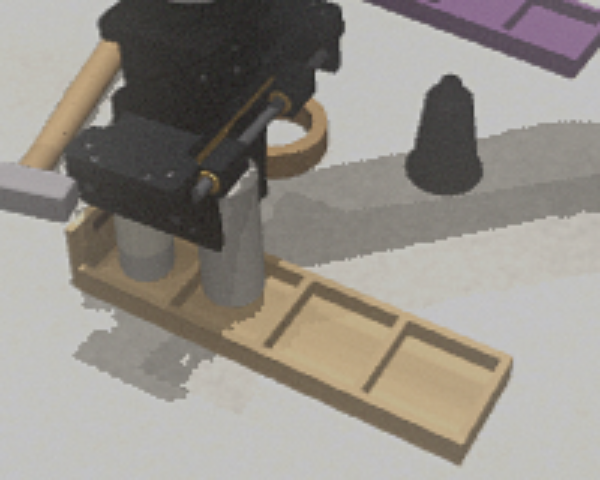

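The oil bottle's base is over bay 2 at about (232,300), and the tall bottle is unmoved. I'll lower it.

```bash
python3 -m jog '[[0,0,0.5,0,1],[0,0,0.4,0,1],[0,0,0.2,0,1],[0,0,0.1,0,1],[0,0,0.1,0,1],[0,0,0.1,0,1],[0,0,0,0,1],[0,0,0,0,1],[0,0,0,0,1],[0,0,0,0,1]]'
```

```text
time: 23.65
ee_pos: [0.5859, 0.1749, 0.0909]
eef_rot: [0.995, -0.093, -0.031, 0.001]
ft_force: [0.1, -0.3, -2.0]
width: 0.0416
```

```bash
python3 -m jog '[[0,0,0.1,0,1],[0,0,0.1,0,1],[0,0,0.1,0,1],[0,0,0,0,1],[0,0,0,0,1],[0,0,0,0,1],[0,0,0,0,1],[0,0,0,0,1],[0,0,0,0,1],[0,0,0,0,1]]'
```

```text
time: 24.65
ee_pos: [0.5864, 0.175, 0.0895]
eef_rot: [0.995, -0.093, -0.03, 0.001]
ft_force: [0.8, 0.1, 1.0]
width: 0.0418
```

Contact with the floor. Release and rise.

```bash
python3 -m jog '[[0,0,0,0,0.5],[0,0,0,0,0.4],[0,0,0,0,0.2],[0,0,0,0,0],[0,0,0,0,0],[0,0,0,0,0],[0,0,0,0,0],[0,0,0,0,0],[0,0,0,0,0],[0,0,0,0,0]]'
python3 -m jog '[[0,0,-1,0,0],[0,0,-1.5,0,0],[0,0,-2,0,0],[0,0,-2,0,0],[0,0,-2,0,0],[0,0,-2,0,0],[0,0,-1,0,0],[0,0,0,0,0],[0,0,0,0,0],[0,0,0,0,0]]'
python3 - <<'E'
from h import *
delta(.637,-.242,.2,np.radians(74.9))
E
```

```text
time: 25.65
ee_pos: [0.5866, 0.1752, 0.0897]
eef_rot: [0.995, -0.093, -0.029, 0.001]
ft_force: [-0.1, -0.6, 0.1]
width: 0.0865
time: 26.65
ee_pos: [0.5941, 0.1754, 0.2168]
eef_rot: [0.995, -0.092, -0.027, 0.0]
ft_force: [-0.5, 0.2, -0.6]
width: 0.0869
t 26.65 ee [0.5941 0.1754 0.2168] tool cm now [11.98 40.23  1.25] turn 0.078 after-turn xy [15.08 39.17] toolz [-0.054  0.005 -0.999] w 0.08690757888537913 j7 -2.25
```

```bash
python3 -m jog '[[1,2,0,0.08,0],[1,2.5,0,0,0],[1,2.5,0,0,0],[1,2.5,0,0,0],[1,2.5,0,0,0],[1,2.5,0,0,0],[1,2.5,0,0,0],[1,2.5,0,0,0],[0,0,0,0,0],[0,0,0,0,0]]'
python3 - <<'E'
from h import *
delta(.637,-.242,.2,np.radians(74.9))
E
```

```text
time: 27.65
ee_pos: [0.6172, -0.0407, 0.2024]
eef_rot: [0.991, -0.132, -0.036, 0.002]
ft_force: [-0.6, 0.6, -0.4]
width: 0.0868
t 27.65 ee [ 0.6172 -0.0407  0.2024] tool cm now [7.19e+00 1.89e+01 1.00e-02] turn -0.002 after-turn xy [ 7.15 18.92] toolz [-0.072  0.005 -0.997] w 0.08683477559818498 j7 -1.96
```

```bash
python3 -m jog '[[0,2,0,0,0],[0,2,0,0,0],[0,2,0,0,0],[0,2,0,0,0],[0,2,0,0,0],[0,2,0,0,0],[0,2,0,0,0],[0,2,0,0,0],[0,2,0,0,0],[0,0,0,0,0]]'
python3 - <<'E'
from h import *
delta(.637,-.242,.2,np.radians(74.9))
E
```

```text
time: 28.65
ee_pos: [0.5684, -0.2073, 0.1988]
eef_rot: [0.992, -0.123, -0.041, -0.0]
ft_force: [-0.8, -0.2, -0.4]
width: 0.0871
t 28.65 ee [ 0.5684 -0.2073  0.1988] tool cm now [ 7.47  1.69 -0.71] turn 0.015 after-turn xy [7.49 1.58] toolz [-0.081  0.01  -0.997] w 0.08706139683514691 j7 -1.65
```

```bash
python3 -m jog '[[1,0.4,0,0.015,0],[1,0.4,0,0,0],[1,0.4,0,0,0],[1,0.4,0,0,0],[1,0,0,0,0],[1,0,0,0,0],[1,0,0,0,0],[0.4,0,0,0,0],[0,0,0,0,0],[0,0,0,0,0]]'
python3 - <<'E'
from h import *
delta(.637,-.242,.2,np.radians(74.9))
w=r.camera("wrist");im=w["pixels"][...,::-1].copy()
t=np.linspace(0,6.28,40)
for rad,z in((.023,.101),):cv2.polylines(im,[proj(w,np.c_[.637+rad*np.cos(t),-.242+rad*np.sin(t),0*t+z]).astype(int)],True,(0,0,255),1)
c=r.camera("top");cv2.imwrite("pics/w4.png",np.hstack([im[:,100:420],cv2.resize(c["pixels"][150:280,125:275,::-1],None,fx=384/130,fy=384/130)]))
E
```

```text
time: 29.65
ee_pos: [0.6463, -0.2324, 0.1889]
eef_rot: [0.991, -0.125, -0.042, -0.003]
ft_force: [0.5, -1.3, -0.9]
width: 0.0868
t 29.65 ee [ 0.6463 -0.2324  0.1889] tool cm now [-0.75  1.17 -1.05] turn 0.012 after-turn xy [-0.73  1.18] toolz [-0.082  0.015 -0.997] w 0.08675424922998504 j7 -1.66
```

View pics/w4.png

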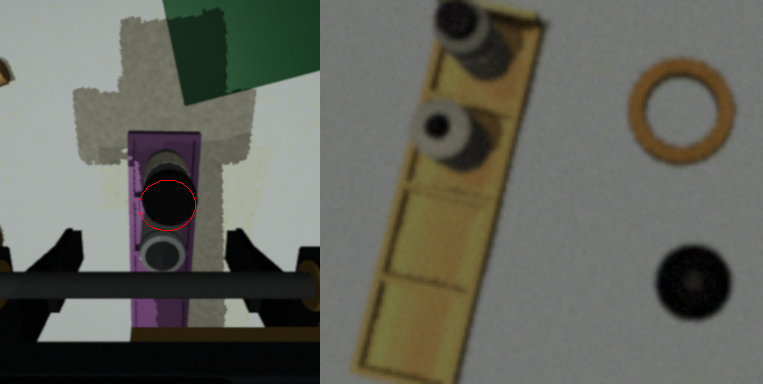

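The jar lid is at (168,201), about 2 mm farther than the circle. The oil bottle stands in bay 2 with its nozzle at full-image (164.3,192.7).

```bash
python3 -m jog '[[-0.3,0.6,0,0.012,0],[-0.3,0.6,0.8,0,0],[0,0,1,0,0],[0,0,1,0,0],[0,0,1,0,0],[0,0,0.5,0,0],[0,0,0,0,0],[0,0,0,0,0],[0,0,0,0,0],[0,0,0,0,0]]'
python3 - <<'E'
from h import *
delta(.638,-.242,.067,np.radians(74.9))
c=r.camera("top");p=cast(c,(164.3,192.65),.126)[0];a=np.radians(-10.2);d=p-[.5479,.1795];print(p,d@[np.cos(a),np.sin(a)],d@[-np.sin(a),np.cos(a)])
E
```

```text
time: 30.75
ee_pos: [0.6313, -0.2433, 0.143]
eef_rot: [0.99, -0.132, -0.042, -0.002]
ft_force: [-0.3, -0.4, -0.0]
width: 0.0868
t 30.75 ee [ 0.6313 -0.2433  0.143 ] tool cm now [ 1.25 -0.36  7.52] turn -0.002 after-turn xy [ 1.25 -0.36] toolz [-0.083  0.015 -0.996] w 0.08684787221796886 j7 -1.66
[0.5830712  0.17174522] 0.035988592276545446 -0.0014039408002140198
```

```bash
python3 -m jog '[[0.6,-0.2,0,0,0],[0.6,-0.2,0,0,0],[0,0,0.8,0,0],[0,0,0.8,0,0],[0,0,0.8,0,0],[0,0,0.8,0,0],[0,0,0.5,0,0],[0,0,0,0,0],[0,0,0,0,0],[0,0,0,0,0]]'
python3 - <<'E'
from h import *
delta(.638,-.242,.067,np.radians(74.9))
E
```

```text
time: 31.8
ee_pos: [0.6415, -0.2418, 0.1012]
eef_rot: [0.99, -0.132, -0.042, -0.002]
ft_force: [-0.1, -0.5, -0.2]
width: 0.0873
t 31.8 ee [ 0.6415 -0.2418  0.1012] tool cm now [-0.04  0.09  3.43] turn -0.002 after-turn xy [-0.04  0.09] toolz [-0.083  0.015 -0.996] w 0.08729780329545361 j7 -1.67
```

```bash
python3 -m jog '[[0,0.1,0.8,0,0],[0,0,0.9,0,0],[0,0,0.9,0,0],[0,0,0.5,0,0],[0,0,0,0,0],[0,0,0,0,0],[0,0,0,0,0],[0,0,0,0,0],[0,0,0,0,0],[0,0,0,0,0]]'
python3 - <<'E'
from h import *
delta(.638,-.242,.067,np.radians(74.9))
E
```

```text
time: 32.8
ee_pos: [0.6389, -0.2425, 0.0685]
eef_rot: [0.99, -0.132, -0.042, -0.002]
ft_force: [-0.3, 1.0, -0.2]
width: 0.0872
t 32.8 ee [ 0.6389 -0.2425  0.0685] tool cm now [-0.09 -0.02  0.16] turn -0.002 after-turn xy [-0.09 -0.02] toolz [-0.082  0.015 -0.997] w 0.08715060615055584 j7 -1.68
```

```bash
python3 -m jog '[[-0.1,0,0.3,0,0],[0,0,0,0,0],[0,0,0,0,0.3],[0,0,0,0,1],[0,0,0,0,1],[0,0,0,0,1],[0,0,0,0,1],[0,0,0,0,1],[0,0,0,0,1],[0,0,0,0,1]]' 20
python3 -m jog '[[0,0,-1.5,0,1],[0,0,-2,0,1],[0,0,-2,0,1],[0,0,-2,0,1],[0,0,-2,0,1],[0,0,-2,0,1],[0,0,-1.5,0,1],[0,0,0,0,1],[0,0,0,0,1],[0,0,0,0,1]]'
python3 -c "
from h import *
delta(.515,.1857,.19,np.radians(79.8))"
```

```text
time: 33.8
ee_pos: [0.6377, -0.2424, 0.0657]
eef_rot: [0.99, -0.132, -0.041, -0.002]
ft_force: [0.5, -0.2, -0.9]
width: 0.0454
time: 34.8
ee_pos: [0.648, -0.2432, 0.2052]
eef_rot: [0.99, -0.132, -0.042, -0.002]
ft_force: [0.8, -0.3, -2.2]
width: 0.0451
t 34.8 ee [ 0.648  -0.2432  0.2052] tool cm now [-23.84 -37.94   3.29] turn -0.086 after-turn xy [-20.49 -39.85] toolz [-0.082  0.016 -0.996] w 0.0450590420545631 j7 -1.65
```

```bash
python3 -m jog '[[-2,-3,0,-0.085,1],[-2.5,-4,0,0,1],[-2.5,-4,0,0,1],[-2.5,-4,0,0,1],[-2.5,-4,0,0,1],[-2,-4,0,0,1],[-2,-4,0,0,1],[-2,-4,0,0,1],[-1,-4,0,0,1],[0,0,0,0,1]]'
python3 -c "
from h import *
delta(.515,.1857,.19,np.radians(79.8))"
```

```text
time: 35.8
ee_pos: [0.5151, 0.1476, 0.2117]
eef_rot: [0.995, -0.089, -0.049, -0.003]
ft_force: [-0.4, -0.1, -2.8]
width: 0.0452
t 35.8 ee [0.5151 0.1476 0.2117] tool cm now [-0.47 -3.75  2.21] turn -0.001 after-turn xy [-0.47 -3.75] toolz [-0.097  0.015 -0.995] w 0.045188920548834124 j7 -2.19
```

```bash
python3 -m jog '[[-0.2,-1.2,0,0,1],[-0.2,-1.2,0,0,1],[-0.2,-1.2,0,0,1],[0,0,1,0,1],[0,0,1,0,1],[0,0,1,0,1],[0,0,1,0,1],[0,0,1,0,1],[0,0,0,0,1],[0,0,0,0,1]]'
python3 -c "
from h import *
delta(.513,.1857,.066,np.radians(79.8))"
```

```text
time: 36.8
ee_pos: [0.5094, 0.1838, 0.1541]
eef_rot: [0.994, -0.092, -0.052, -0.001]
ft_force: [1.1, -0.2, -1.8]
width: 0.0452
t 36.8 ee [0.5094 0.1838 0.1541] tool cm now [ 1.22 -0.31  8.73] turn -0.006 after-turn xy [ 1.22 -0.31] toolz [-0.102  0.012 -0.995] w 0.045246870703950615 j7 -2.28
```

```bash
python3 -m jog '[[0.5,-0.2,0,0,1],[0.5,-0.1,0,0,1],[0.2,0,1,0,1],[0,0,1,0,1],[0,0,1,0,1],[0,0,1,0,1],[0,0,1,0,1],[0,0,1,0,1],[0,0,0,0,1],[0,0,0,0,1]]'
python3 - <<'E'
from h import *
delta(.513,.1857,.066,np.radians(79.8))
c=r.camera("side");cv2.imwrite("pics/s4.png",cv2.resize(c["pixels"][180:340,160:360,::-1],None,fx=3,fy=3))
E
```

```text
time: 37.8
ee_pos: [0.5162, 0.1853, 0.0876]
eef_rot: [0.994, -0.092, -0.052, -0.001]
ft_force: [-0.0, 0.0, -0.5]
width: 0.0447
t 37.8 ee [0.5162 0.1853 0.0876] tool cm now [-0.1   0.01  2.18] turn -0.006 after-turn xy [-0.1   0.01] toolz [-0.102  0.012 -0.995] w 0.04472199440354249 j7 -2.31
```

View pics/s4.png

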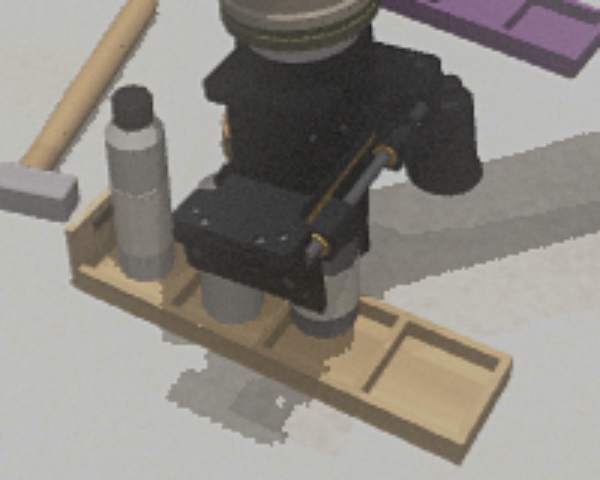

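The jar's base is over bay 3 at about (325,325). The gripper body comes close to the oil bottle, so I'll shift 4 mm forward in the bay while lowering.

```bash
python3 -m jog '[[-0.4,0,0,0,1],[0,0,0,0,1],[0,0,0.6,0,1],[0,0,0.5,0,1],[0,0,0.3,0,1],[0,0,0.1,0,1],[0,0,0,0,1],[0,0,0,0,1],[0,0,0,0,1],[0,0,0,0,1]]'
python3 - <<'E'
from h import *
delta(.510,.1857,.066,np.radians(79.8))
E
```

```text
time: 38.85
ee_pos: [0.5112, 0.1866, 0.0732]
eef_rot: [0.995, -0.092, -0.05, -0.002]
ft_force: [0.1, 0.3, -1.9]
width: 0.0449
t 38.85 ee [0.5112 0.1866 0.0732] tool cm now [-0.03  0.1   0.73] turn -0.006 after-turn xy [-0.03  0.1 ] toolz [-0.1    0.013 -0.995] w 0.044913289704378204 j7 -2.32
```

```bash
python3 -m jog '[[0,0,0.3,0,1],[0,0,0.2,0,1],[0,0,0.1,0,1],[0,0,0.1,0,1],[0,0,0.1,0,1],[0,0,0,0,1],[0,0,0,0,1],[0,0,0,0,1],[0,0,0,0,1],[0,0,0,0,1]]'
```

```text
time: 39.85
ee_pos: [0.5111, 0.1868, 0.0658]
eef_rot: [0.995, -0.092, -0.05, -0.002]
ft_force: [-0.4, -1.0, -0.7]
width: 0.0453
```

```bash
python3 -m jog '[[0,0,0.1,0,1],[0,0,0.1,0,1],[0,0,0,0,1],[0,0,0,0,1],[0,0,0,0,1],[0,0,0,0,1],[0,0,0,0,1],[0,0,0,0,1],[0,0,0,0,1],[0,0,0,0,1]]'
```

```text
time: 40.85
ee_pos: [0.5119, 0.1868, 0.0657]
eef_rot: [0.995, -0.092, -0.049, -0.002]
ft_force: [-0.5, 0.6, 0.4]
width: 0.0452
```

```bash
python3 -m jog '[[0,0,0,0,0.5],[0,0,0,0,0.4],[0,0,0,0,0.2],[0,0,0,0,0],[0,0,0,0,0],[0,0,0,0,0],[0,0,0,0,0],[0,0,0,0,0],[0,0,0,0,0],[0,0,0,0,0]]'
python3 -m jog '[[-0.1,0,-1,0,0],[-0.15,0,-1.5,0,0],[-0.2,0,-2,0,0],[-0.2,0,-2,0,0],[-0.2,0,-2,0,0],[-0.2,0,-2,0,0],[-0.2,0,-2,0,0],[0,0,0,0,0],[0,0,0,0,0],[0,0,0,0,0]]'
python3 -c "
from h import *
delta(.574,-.2229,.17,np.radians(74.9))"
```

```text
time: 41.85
ee_pos: [0.5122, 0.1871, 0.066]
eef_rot: [0.995, -0.092, -0.048, -0.002]
ft_force: [0.6, 0.1, -0.2]
width: 0.0867
time: 42.85
ee_pos: [0.5121, 0.189, 0.2066]
eef_rot: [0.995, -0.091, -0.045, -0.003]
ft_force: [-0.4, -0.2, -1.0]
width: 0.0866
t 42.85 ee [0.5121 0.189  0.2066] tool cm now [13.85 39.38  2.48] turn 0.08 after-turn xy [16.97 38.14] toolz [-0.089  0.015 -0.996] w 0.08656108502548268 j7 -2.28
```

```bash
python3 -m jog '[[1.5,3,0,0.08,0],[2,4,0,0,0],[2,4,0,0,0],[2,4,0,0,0],[2,4,0,0,0],[2,4,0,0,0],[2,4,0,0,0],[2,4,0,0,0],[2,4,0,0,0],[0,0,0,0,0]]'
python3 - <<'E'
from h import *
delta(.574,-.2229,.17,np.radians(74.9))
c=r.camera("top");cv2.imwrite("pics/t2.png",cv2.resize(c["pixels"][140:300,125:405,::-1],None,fx=2.8,fy=2.8))
E
```

```text
time: 43.85
ee_pos: [0.5899, -0.2068, 0.1845]
eef_rot: [0.99, -0.129, -0.052, -0.001]
ft_force: [0.1, 0.1, -0.6]
width: 0.0868
t 43.85 ee [ 0.5899 -0.2068  0.1845] tool cm now [-0.97  1.95  1.58] turn 0.004 after-turn xy [-0.96  1.95] toolz [-0.102  0.016 -0.995] w 0.08676189013520509 j7 -1.68
```

View pics/t2.png

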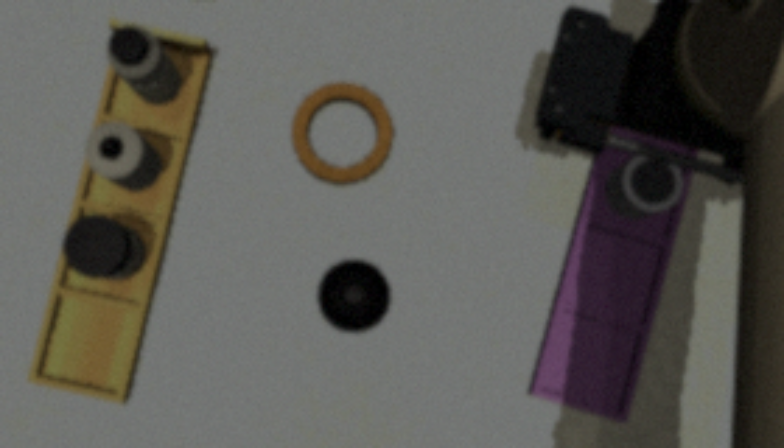

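All three loaded supplies stand in their bays, with the jar lid at full-image (159.3,227.9). The tin is unmoved.

```bash
python3 -m jog '[[-0.5,1,0,0,0],[-0.5,1,0,0,0],[0,0,1,0,0],[0,0,1,0,0],[0,0,1,0,0],[0,0,1,0,0],[0,0,0,0,0],[0,0,0,0,0],[0,0,0,0,0],[0,0,0,0,0]]'
python3 - <<'E'
from h import *
delta(.5735,-.223,.058,np.radians(74.9))
c=r.camera("top");p=cast(c,(159.3,227.9),.101)[0];a=np.radians(-10.2);d=p-[.5479,.1795];print(p,d@[np.cos(a),np.sin(a)],d@[-np.sin(a),np.cos(a)])
E
```

```text
time: 44.9
ee_pos: [0.5691, -0.2147, 0.1409]
eef_rot: [0.991, -0.124, -0.053, -0.004]
ft_force: [0.2, 0.4, 0.0]
width: 0.0868
t 44.9 ee [ 0.5691 -0.2147  0.1409] tool cm now [1.51 0.65 8.18] turn 0.014 after-turn xy [1.52 0.62] toolz [-0.105  0.02  -0.994] w 0.08684922644305516 j7 -1.66
[0.51449011 0.18286234] -0.03347728418599856 -0.0026071796038158856
```

```bash
python3 -m jog '[[0.7,0.3,0,0.014,0],[0.7,0.3,0,0,0],[0.1,0,1,0,0],[0,0,1,0,0],[0,0,1,0,0],[0,0,1,0,0],[0,0,0,0,0],[0,0,0,0,0],[0,0,0,0,0],[0,0,0,0,0]]'
python3 - <<'E'
from h import *
delta(.5735,-.223,.059,np.radians(74.9))
w=r.camera("wrist");im=w["pixels"][...,::-1].copy();t=np.linspace(0,6.28,40)
cv2.polylines(im,[proj(w,np.c_[.5735+.023*np.cos(t),-.223+.023*np.sin(t),0*t+.076]).astype(int)],True,(0,0,255),1);cv2.imwrite("pics/w5.png",im)
E
```

```text
time: 45.95
ee_pos: [0.5784, -0.2244, 0.0955]
eef_rot: [0.99, -0.132, -0.054, -0.003]
ft_force: [-0.1, -0.2, 0.6]
width: 0.087
t 45.95 ee [ 0.5784 -0.2244  0.0955] tool cm now [-0.12 -0.04  3.68] turn -0.001 after-turn xy [-0.12 -0.04] toolz [-0.106  0.02  -0.994] w 0.0869985799462581 j7 -1.67
```

View pics/w5.png

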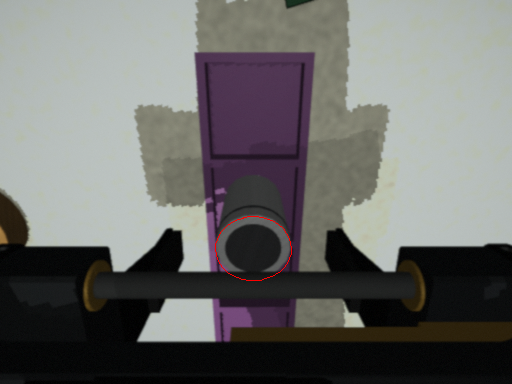

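The tin at (253,247) matches the circle and is centred between the jaws. I'll descend and grip.

```bash
python3 -m jog '[[0,0,0.8,0,0],[-0.1,0,0.9,0,0],[0,0,0.9,0,0],[0,0,0.7,0,0],[0,0,0.2,0,0],[0,0,0,0,0],[0,0,0,0,0],[0,0,0,0,0],[0,0,0,0,0],[0,0,0,0,0]]'
python3 -c "
from h import *
delta(.5735,-.223,.059,np.radians(74.9))"
```

```text
time: 47.0
ee_pos: [0.5738, -0.2235, 0.0583]
eef_rot: [0.99, -0.132, -0.053, -0.003]
ft_force: [0.2, 0.0, -0.2]
width: 0.087
t 47.0 ee [ 0.5738 -0.2235  0.0583] tool cm now [-0.05 -0.04 -0.07] turn -0.001 after-turn xy [-0.05 -0.04] toolz [-0.104  0.02  -0.994] w 0.08697302299525522 j7 -1.68
```

```bash
python3 -m jog '[[0,0,0,0,0],[0,0,0,0,0.3],[0,0,0,0,0.5],[0,0,0,0,1],[0,0,0,0,1],[0,0,0,0,1],[0,0,0,0,1],[0,0,0,0,1],[0,0,0,0,1],[0,0,0,0,1]]' 20
python3 -m jog '[[0,0,-1.5,0,1],[0,0,-2,0,1],[0,0,-2,0,1],[0,0,-2,0,1],[0,0,-2,0,1],[0,0,-2,0,1],[0,0,-1.5,0,1],[0,0,0,0,1],[0,0,0,0,1],[0,0,0,0,1]]'
python3 -c "
from h import *
delta(.442,.1985,.19,np.radians(79.8))"
```

```text
time: 48.0
ee_pos: [0.5741, -0.2235, 0.0588]
eef_rot: [0.99, -0.132, -0.053, -0.003]
ft_force: [0.3, 1.0, -0.2]
width: 0.0451
time: 49.0
ee_pos: [0.5874, -0.2257, 0.1984]
eef_rot: [0.99, -0.131, -0.053, -0.003]
ft_force: [-0.4, -0.2, -2.1]
width: 0.0455
t 49.0 ee [ 0.5874 -0.2257  0.1984] tool cm now [-24.88 -37.18   3.21] turn -0.086 after-turn xy [-21.61 -39.17] toolz [-0.104  0.02  -0.994] w 0.04547046685388371 j7 -1.65
```

```bash
python3 -m jog '[[-2,-3,0,-0.085,1],[-2.5,-4,0,0,1],[-2.5,-4,0,0,1],[-2.5,-4,0,0,1],[-2.5,-4,0,0,1],[-2.2,-4,0,0,1],[-2.2,-4,0,0,1],[-2.2,-4,0,0,1],[-1.5,-4,0,0,1],[0,0,0,0,1]]'
python3 -c "
from h import *
delta(.442,.1985,.17,np.radians(79.8))"
```

```text
time: 50.0
ee_pos: [0.444, 0.1666, 0.2119]
eef_rot: [0.994, -0.089, -0.059, -0.004]
ft_force: [0.9, -0.3, -2.5]
width: 0.0457
t 50.0 ee [0.444  0.1666 0.2119] tool cm now [-0.26 -3.11  4.25] turn -0.002 after-turn xy [-0.26 -3.11] toolz [-0.117  0.019 -0.993] w 0.04567667634544111 j7 -2.21
```

```bash
python3 -m jog '[[0,-1,0,0,1],[0,-1,0,0,1],[0,-1,0,0,1],[0.1,0,1.3,0,1],[0.1,0,1.3,0,1],[0.1,0,1.3,0,1],[0.1,0,1.3,0,1],[0.1,0,1,0,1],[0,0,0,0,1],[0,0,0,0,1]]'
python3 -c "
from h import *
delta(.442,.1985,.0588,np.radians(79.8))"
```

```text
time: 51.0
ee_pos: [0.4464, 0.1942, 0.1401]
eef_rot: [0.994, -0.092, -0.062, -0.003]
ft_force: [-0.4, 1.0, -2.5]
width: 0.0456
t 51.0 ee [0.4464 0.1942 0.1401] tool cm now [ 0.51 -0.39  8.12] turn -0.007 after-turn xy [ 0.51 -0.39] toolz [-0.123  0.017 -0.992] w 0.045594518348054607 j7 -2.32
```

```bash
python3 -m jog '[[0.2,-0.2,0,0,1],[0.2,-0.2,0,0,1],[0.1,0,1,0,1],[0,0,1,0,1],[0,0,1,0,1],[0,0,1,0,1],[0,0,1,0,1],[0,0,0.5,0,1],[0,0,0,0,1],[0,0,0,0,1]]'
python3 - <<'E'
from h import *
delta(.442,.1985,.0588,np.radians(79.8))
c=r.camera("side");cv2.imwrite("pics/s5.png",cv2.resize(c["pixels"][180:340,160:360,::-1],None,fx=3,fy=3))
E
```

```text
time: 52.0
ee_pos: [0.4454, 0.1987, 0.0804]
eef_rot: [0.994, -0.092, -0.062, -0.003]
ft_force: [0.0, -0.2, -1.9]
width: 0.0458
t 52.0 ee [0.4454 0.1987 0.0804] tool cm now [-0.07  0.07  2.18] turn -0.007 after-turn xy [-0.07  0.07] toolz [-0.122  0.017 -0.992] w 0.04583568407292499 j7 -2.36
```

View pics/s5.png

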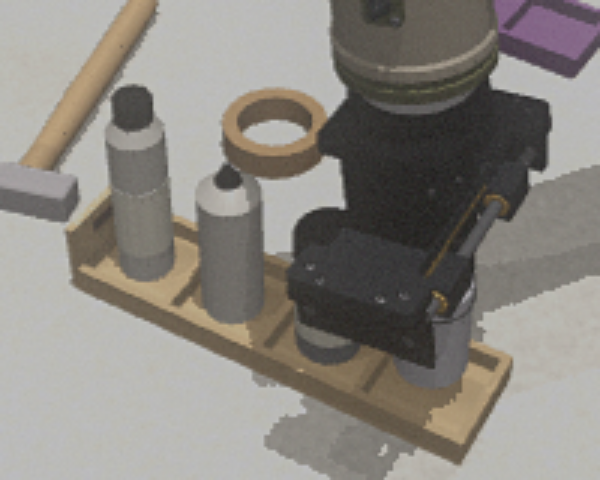

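The tin's base is over bay 4 at about (432,368), and the gripper body passes just above and clear of the jar. I'll lower it.

```bash
python3 -m jog '[[0,0,0.7,0,1],[0,0,0.6,0,1],[0,0,0.3,0,1],[0,0,0.1,0,1],[0,0,0.1,0,1],[0,0,0.1,0,1],[0,0,0,0,1],[0,0,0,0,1],[0,0,0,0,1],[0,0,0,0,1]]'
python3 -m jog '[[0,0,0.1,0,1],[0,0,0.1,0,1],[0,0,0,0,1],[0,0,0,0,1],[0,0,0,0,1],[0,0,0,0,1],[0,0,0,0,1],[0,0,0,0,1],[0,0,0,0,1],[0,0,0,0,1]]'
python3 -c "
from h import *
delta(.442,.1985,.0588,np.radians(79.8))"
```

```text
time: 53.05
ee_pos: [0.444, 0.1993, 0.0611]
eef_rot: [0.994, -0.092, -0.061, -0.003]
ft_force: [1.0, 0.4, -2.2]
width: 0.0456
time: 54.05
ee_pos: [0.4438, 0.1993, 0.0591]
eef_rot: [0.994, -0.092, -0.061, -0.003]
ft_force: [1.0, -0.2, -1.3]
width: 0.0457
t 54.05 ee [0.4438 0.1993 0.0591] tool cm now [-0.16  0.12  0.05] turn -0.007 after-turn xy [-0.16  0.11] toolz [-0.12   0.018 -0.993] w 0.045658998133699745 j7 -2.38
```

```bash
python3 -m jog '[[0,0,0.1,0,1],[0,0,0.1,0,1],[0,0,0,0,1],[0,0,0,0,1],[0,0,0,0,1],[0,0,0,0,1],[0,0,0,0,1],[0,0,0,0,1],[0,0,0,0,1],[0,0,0,0,1]]'
```

```text
time: 55.05
ee_pos: [0.4439, 0.1996, 0.0589]
eef_rot: [0.994, -0.092, -0.06, -0.003]
ft_force: [0.1, 0.2, -0.3]
width: 0.0457
```

Contact. Release and rise straight up.

```bash
python3 -m jog '[[0,0,0.1,0,1],[0,0,0,0,0.5],[0,0,0,0,0.4],[0,0,0,0,0.2],[0,0,0,0,0],[0,0,0,0,0],[0,0,0,0,0],[0,0,0,0,0],[0,0,0,0,0],[0,0,0,0,0]]'
python3 -m jog '[[-0.12,0,-1,0,0],[-0.2,0,-1.5,0,0],[-0.24,0,-2,0,0],[-0.24,0,-2,0,0],[-0.24,0,-2,0,0],[-0.24,0,-2,0,0],[-0.24,0,-2,0,0],[-0.24,0,-2,0,0],[0,0,0,0,0],[0,0,0,0,0]]'
python3 -m jog '[[0,3,0,0,0],[0,4,0,0,0],[0,4,0,0,0],[0,4,0,0,0],[0,4,0,0,0],[0,3,0,0,0],[0,0,0,0,0],[0,0,0,0,0],[0,0,0,0,0],[0,0,0,0,0]]'
python3 - <<'E'
from h import *
c=r.camera("top");s=r.camera("side")
cv2.imwrite("pics/t3.png",np.hstack([cv2.resize(c["pixels"][145:290,130:265,::-1],None,fx=3,fy=3),cv2.resize(s["pixels"][200:345,170:340,::-1],None,fx=2.25,fy=3)]))
E
```

```text
time: 56.05
ee_pos: [0.444, 0.2, 0.0588]
eef_rot: [0.994, -0.092, -0.06, -0.003]
ft_force: [-0.4, 0.3, -0.3]
width: 0.0867
time: 57.05
ee_pos: [0.4437, 0.2024, 0.2217]
eef_rot: [0.994, -0.091, -0.057, -0.004]
ft_force: [-0.0, -0.1, -0.1]
width: 0.0871
time: 58.05
ee_pos: [0.3989, -0.019, 0.2191]
eef_rot: [0.994, -0.088, -0.059, -0.006]
ft_force: [-0.5, -0.0, -0.1]
width: 0.0871
```

View pics/t3.png

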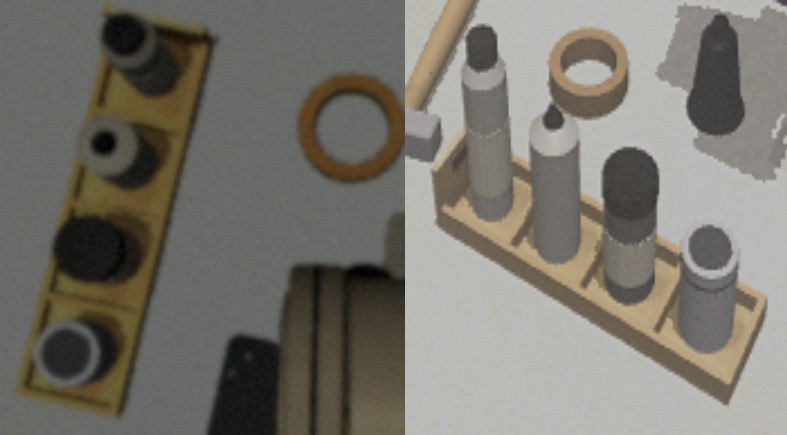

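All four stand upright in order, with the tin top at (69,353) in the crop. One numeric check, then hand in.

Run:
```python
from h import *
c=r.camera("top");a=np.radians(-10.2)
for n,u,z in(("tin",(153,262.7),.076),("jar",(130+90/3,145+249/3),.101),("oil",(130+103/3,145+144/3),.126),("tall",(130+124/3,145+34/3),.151)):
    d=cast(c,u,z)[0]-[.5479,.1795];print(n,np.round([d@[np.cos(a),np.sin(a)],d@[-np.sin(a),np.cos(a)]],4))
s=r.read_state();print(s["time"],s["ft_force"]);r.close_job()
```

```text
tin [-0.1049 -0.0012]
jar [-0.0334 -0.004 ]
oil [ 0.0353 -0.0016]
tall [ 0.1059 -0.0038]
58.2 [-0.22276407 -0.85064852  0.28378878]
the job is handed in; nothing more can be done
```

All four supplies are in the caddy and the job is handed in, at 58.2 s of the 112 s allowed. I loaded them one at a time in order: tall bottle, oil bottle, glue jar, wax tin. Each was lowered until it touched the bay floor before I released it.

My last checks, from the top and side pictures just before hand-in:

| Supply | Caddy x, y (mm) | Bay centre x, y (mm) |
|---|---|---|
| Tall bottle | +106, -4 | +105, 0 |
| Oil bottle | +35, -2 | +35, 0 |
| Glue jar | -33, -4 | -35, 0 |
| Wax tin | -105, -1 | -105, 0 |

- **Supplies:** all four look upright. The positions are within 4 mm of the bay centres, against the 16 mm allowed. Camera calibration is good to about 2 mm.
- **Bystanders:** the cone, tape roll and hammer look undisturbed. I judged this by eye and did not measure it.
- **Robot:** the gripper was open and clear of everything, and the wrist force read about zero.
- **What was off:** the tool's tilt drifted to about 0.12 rad over the run, and the moves give no way to correct it. It left only about 5 mm between the gripper body and the neighbouring supplies for the last two placings. Nothing in the pictures or the force readings shows contact.

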